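# Push a bread peel out over the slab's edge for the baker

## Task

Push the small wooden peel, with the bread roll riding on it, along the stone slab towards the slab edge its handle points to, until half of its handle (40 mm) sticks out over that edge and it points straight out, so that the baker can take hold of it. Only push it: do not lift or pick up anything, keep the roll in its place on the peel, and leave the other things where they are.

Things in the scene. Friction and masses are not known exactly. Their poses are not given: they have to be found in the camera images.
- slab: fixed stone slab on short feet, 340 (its x) x 320 (its y) mm, top face 40 mm above the table; origin under its centre on the table. Its +x side is the edge that the peel is to stick out over.
- slab_edge (a point): middle of that edge of the slab, on the top face, 170 mm along the slab's x from its centre; axes as the slab's, x points straight out over the edge, z up.
- peel: loose flat plywood peel, 8 mm thick, about 160 g, askew on the slab by up to 0.3 rad: blade 120 (its x) x 130 (y) mm, straight rear edge square to x, and on its +x side a handle 34 mm wide, 80 mm long. Origin: centre of the blade's underside, z up. The handle's end starts 20 to 85 mm short of the edge. Slides with about 1 N; turns flush against two fingertips pushing its rear edge.
- handle_end (a point): tip of the peel's handle, on the underside, 140 mm along the peel's x from its origin; axes as the peel's.
- blade_rear (a point): middle of the blade's straight rear edge, at half thickness (4 mm above the slab), 60 mm behind the peel's origin; axes as the peel's.
- roll: loose round bread roll, 76 mm wide, 43 mm high, flat-bottomed, about 70 g, lying near the middle of the blade; origin at the centre of its underside. About 20 mm of bare blade is left behind it.
- shaker: bystander: metal flour jar 50 mm wide, 85 mm high, standing on the slab beside the peel's left (slab +y) side; origin at the centre of its underside.
- cutter: bystander: steel ring cutter 54 mm wide, 35 mm high, on the same strip of the slab; origin at the centre of its underside.
- bowl: bystander: steel bowl 150 mm wide, 60 mm high, on the table to the robot's left; origin at the centre of its underside.
- brush: bystander: pastry brush lying on the table to the robot's right; its x runs from handle to bristles.
Not all that is in view belongs to the job. Of the things shaped like the peel, the plywood one is meant. There is more than one size of the roll; the one meant has the size given above.

How it is judged:
By the outcome, as a careful person would: the job done as asked, in the order asked, and still so for the second after the job is handed in, with the robot touching nothing.
It also fails if it takes over 45 s, if anything falls off the work surface, if the arm or the gripper's body presses on something with over 40 N, if the wrist force passes 120 N, or if a joint passes its speed limit or range.

## Robot

A 6-joint arm with a two-finger parallel gripper is mounted at the origin on the work surface. World frame = base frame: x ahead of the robot, y to its left, z up, the work surface at z = 0. Lengths are in m, angles in rad, forces in N, time in s.
With the tool pointing down it reaches from about 0.4 to 0.825 m from the base axis. Payload 7 kg.
Tool frame: the origin (TCP) lies between the finger pads; the fingertips stand 22 mm ahead of it and the grasp point (between the pads) lies 3 mm ahead of it; x points along the fingers, z is the direction in which the jaws open and shut, and the axes are right-handed (so a half turn about x gives the same grasp; the last joint's range is limited). The gripper opens to 85 mm and grips with 20 to 120 N. Pads are 22 mm wide; open, the fingers measure 114 mm over their backs; the gripper's body (76 mm by 85 mm) begins 54 mm behind the grasp point. The pads swing forward as they close: fully open they stand 13 mm farther back than shut.
Start: joints at [-0.947, 0.359, 0.012, 0, -1.224, -0.288], TCP at [0.222, -0.637, 0.253] pointing down, gripper open.
Joint ranges: [-3.07, 3.07], [-1.43, 2.12], [-1.02, 1.25], [-3.03, 1.67], [-3.05, -0], [-3.03, 3.03]. Speed limits (rad/s): [2.39, 2.39, 3.01, 3.14, 3.14, 3.14].

## Interface

Orientations are given as a rotation vector (axis times angle).
In Python, from bench import env gives the robot as it stands.
- The arm moves only by the tool send_rows, never from a script. Its argument "targets" is a list that holds one entry, the list of rows, each a list of 5 numbers: the finger opening in cm, from 0 to 8.54, then the shift along the tool's x, y, z in cm, then the turn about the tool's x in degrees. A call has 1 to 10 rows; each row shifts and turns the commanded pose from where the row before left it, along the tool's axes as they then stand; what a row does not reach is not made up. A row lasts 1/12 s, in which the tool goes at most 41.7 mm and 7.16 degrees, less where a joint would pass 70% of its speed; a pose out of reach is approached as far as the arm can. A call is refused whole if a number of a shift passes 4.17 or a number of a turn 7.16, either way. A call with a gripper value outside its range is refused whole. The fingers move at their own pace and stop on an object; "newtons" is the grip in N (left out, the last holds). Time passes only in rows, so rows that do not move let the fingers close. It gives the time, the measured TCP pose, the force and the opening at its end, in the units of the state.
- env.state(): the state, without advancing time (a new reading comes with each control period).
- env.snapshot(name): name is "side" or "top" or "wrist"; returns the picture (400x640x3 uint8, red, green, blue); there is no depth.
- env.camera_model(name): a dict with "fx", "fy", "cx", "cy" (pixels), "distortion" ([k1, k2, p1, p2, k3] as OpenCV has them; the pictures are not rectified), "rvec" (rotation vector, rad) and "tvec" (3), from world to camera coordinates, as OpenCV has them. Camera axes: x right, y down, z forward; pixel columns grow to the right and rows downward; lengths in m; the calibration is good to about 2 mm. A picture is of the moment at which its call begins: read the wrist's pose just before it. camera_model takes no time and is no camera call; for the wrist camera it gives the pose at the moment of the call.
- env.hand_in(): hands the job in, once; it reports no verdict.
The state is a dict: "clock": time; "q": joint angles; "qd": joint speeds; "joint_torque": joint torques, N m; "tool_pos": TCP position; "ee_rot": TCP orientation; "force": force on the tool from outside, world axes, zero at the start; "wrist_torque": the same for the moment, N m; "width": opening from 0.0 (shut) to 1.0 (fully open).
Only numpy, scipy, OpenCV 4.12 (cv2) and the standard library are available. Lean on these libraries where they do the work, as an engineer would, in place of code of your own. Each camera call takes 0.05 s, during which the arm holds its last target. There are 200 camera calls.

## Working session

There is one attempt and no reset: what is moved stays moved. The work goes in short steps, Python scripts to look and compute and a tool call to move; the robot and the scene stay as the last step left them, time stands still between calls to the robot, and variables do not carry over. Pictures are saved under pics/ and viewed, about 8 in all and at most 12, crops included, and the job is handed in when it is done.

Besides the shell and the picture viewer there is one more tool, called after "Emit:" by a JSON object that holds its "name" and its "arguments". send_rows: Moves the arm, as the interface text tells. Its arguments: {"type":"object","properties":{"targets":{"type":"array","items":{"type":"array","items":{"type":"array","items":{"type":"number"}}}},"newtons":{"type":"number"}},"required":["targets"]}

```bash
mkdir -p pics; ls; cat > h.py <<'E'
import cv2, numpy as np
from bench import env
def save(n,img): cv2.imwrite('pics/'+n,cv2.cvtColor(img,cv2.COLOR_RGB2BGR))
def cam(n):
    m=env.camera_model(n);K=np.array([[m['fx'],0,m['cx']],[0,m['fy'],m['cy']],[0,0,1.]])
    return K,np.array(m['distortion'],float),np.array(m['rvec'],float),np.array(m['tvec'],float)
def ray(c,px,z):
    K,d,r,t=c;px=np.array(px,float).reshape(-1,1,2)
    u=cv2.undistortPoints(px,K,d).reshape(-1,2);R=cv2.Rodrigues(r)[0]
    D=np.c_[u,np.ones(len(u))]@R;o=-R.T@t
    return o+D*((z-o[2])/D[:,2])[:,None]
def proj(c,P):
    K,d,r,t=c;return cv2.projectPoints(np.array(P,float).reshape(-1,3),r,t,K,d)[0].reshape(-1,2)
E
python3 - <<'E'
from h import *
for n in ('top','side'):
    im=env.snapshot(n);save(n+'0.png',im);c=cam(n);print(n,-cv2.Rodrigues(c[2])[0].T@c[3],c[0][0,0])
s=env.state();print(s['clock'],s['tool_pos'],cv2.Rodrigues(np.array(s['ee_rot']))[0].round(3))
E
```

```text
pics
top [4.27621119e-01 7.64334228e-04 1.27182839e+00] 390.973197984964
side [0.42716077 0.90220506 0.96308349] 486.49587370236645
0.1 [ 0.22230246 -0.63693372  0.25246259] [[-0.001 -0.944 -0.33 ]
 [ 0.001 -0.33   0.944]
 [-1.     0.     0.001]]
```

View pics/top0.png

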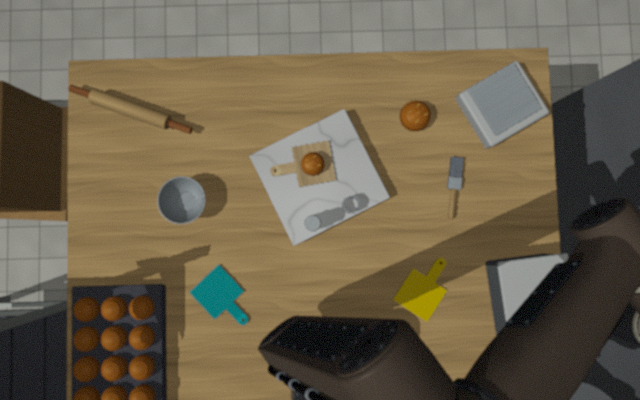

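View pics/side0.png

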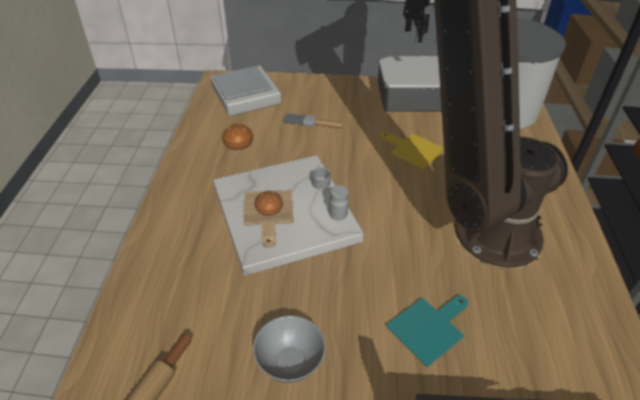

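The top view shows the peel-shaped things: the plywood one at (313,163), a teal one at (218,290) and a yellow one at (420,295). The rolls are one on the blade at (312,163), a bigger one at (415,115), and tray rolls at bottom left. Plywood is the material named, and the roll on its blade is about 24 px, or 76 mm. The shaker is at (315,222) and the cutter at (356,202). Next I'll make an enlarged crop and measure.

```bash
cat > m.py <<'E'
from h import *
import sys
def quad(mask):
    cs=cv2.findContours(mask,cv2.RETR_EXTERNAL,cv2.CHAIN_APPROX_NONE)[0]
    return max(cs,key=cv2.contourArea)
def line(P):
    v=cv2.fitLine(P.astype(np.float32),cv2.DIST_HUBER,0,.01,.01).ravel();return v[2:],v[:2]
def fitrect(P):
    # P: world xy contour -> 4 sides by min-area rect, refined by line fits
    (c,s,a)=cv2.minAreaRect(P.astype(np.float32));return np.array(c),s,a
E
python3 - <<'E'
from m import *
im=cv2.cvtColor(cv2.imread('pics/top0.png'),cv2.COLOR_BGR2RGB)
c=cam('top');x0,y0=240,100
cr=im[y0:y0+150,x0:x0+160];save('crop0.png',cv2.resize(cr,None,fx=5,fy=5,interpolation=cv2.INTER_CUBIC)[:600])
h=cv2.cvtColor(im,cv2.COLOR_RGB2HSV)
for p in [(300,130),(330,150),(325,180),(283,170),(312,163),(230,140),(350,160),(300,200)]:print(p,h[p[1],p[0]])
E
```

```text
(300, 130) [ 18  25 154]
(330, 150) [ 18  60 136]
(325, 180) [ 20  81 157]
(283, 170) [ 19  90 159]
(312, 163) [ 17 195 141]
(230, 140) [ 19 113 151]
(350, 160) [ 60   2 164]
(300, 200) [ 60   1 172]
```

View pics/crop0.png

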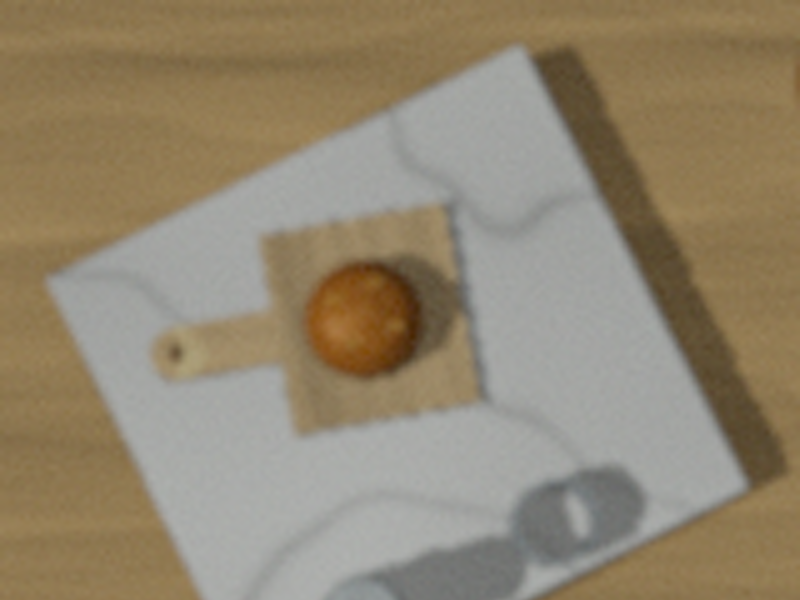

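The crop confirms the plywood peel, with the roll whole on its blade. In crop pixels the handle tip is at (153,352) and the rear edge runs from (448,205) to (483,400). The exit edge of the slab is the left one, starting at (47,278). Next: masks and ray casts.

```bash
cat >> m.py <<'E'
def measure(im,c,win=(240,100,400,250)):
    x0,y0,x1,y1=win
    h=cv2.cvtColor(cv2.resize(im[y0:y1,x0:x1],None,fx=4,fy=4,interpolation=cv2.INTER_CUBIC),cv2.COLOR_RGB2HSV)
    toim=lambda C:(C.reshape(-1,2)+.5)/4-.5+[x0,y0]
    S=h[...,1];k=np.ones((5,5),np.uint8)
    ms=((S<48)&(h[...,2]>60)).astype(np.uint8)
    cs=quad(ms);hull=cv2.convexHull(cs)
    W=ray(c,toim(hull),.040)[:,:2]
    sc,ss,sa=fitrect(W)
    fill=np.zeros_like(ms);cv2.fillPoly(fill,[hull],1);fill=cv2.erode(fill,k,iterations=3)
    mp=((S>=42)&(fill>0)).astype(np.uint8);mp=cv2.morphologyEx(mp,cv2.MORPH_OPEN,k)
    pc=quad(mp);P=ray(c,toim(pc),.048)[:,:2]
    # roll
    mr=((S>150)&(fill>0)).astype(np.uint8);R=toim(quad(mr))
    return sc,ss,sa,W,P,R,toim(pc)
def peelpose(P,ex):
    # handle axis ~ ex; iterate line fits of rear edge & sides
    c0=np.array(cv2.minAreaRect(P.astype(np.float32))[0]);a=np.arctan2(ex[1],ex[0])
    for i in range(8):
        u=np.array([np.cos(a),np.sin(a)]);v=np.array([-u[1],u[0]])
        x=P@u;y=P@v;ym=(y.min()+y.max())/2
        r=P[(x<x.min()+.010+.03*(i<3))&(abs(y-ym)<.055)]
        _,d=line(r); d=d*np.sign(d@v) ; a=np.arctan2(-d[0],d[1])
    u=np.array([np.cos(a),np.sin(a)]);v=np.array([-u[1],u[0]]);x=P@u;y=P@v
    rear=np.median(r@u);b=x<rear+.1
    ymid=(np.percentile(y[b],3)+np.percentile(y[b],97))/2
    hb=x>rear+.135; hc=(y[hb].min()+y[hb].max())/2
    return a,u*rear+v*ymid,dict(len=x.max()-rear,wid=np.ptp(y[b]),hw=np.ptp(y[hb]),hoff=hc-ymid,tip=u*x.max()+v*ymid)
E
python3 - <<'E'
from m import *
im=cv2.cvtColor(cv2.imread('pics/top0.png'),cv2.COLOR_BGR2RGB);c=cam('top')
sc,ss,sa,W,P,R,pp=measure(im,c)
print('slab',sc,ss,sa, cv2.boxPoints((tuple(sc),ss,sa)).round(4).tolist())
t=np.array([sa,sa+90,sa+180,sa-90]);a=np.radians(t);i=np.argmax(np.sin(a));sa=a[i]
ex=np.array([np.cos(sa),np.sin(sa)]);print('slab x dir deg',np.degrees(sa))
a,rear,d=peelpose(P,ex);print('peel deg',np.degrees(a),'rear',rear,d)
ey=np.array([-ex[1],ex[0]])
for n,p in [('rear',rear),('tip',d['tip'])]:print(n,'in slab',(p-sc)@ex,(p-sc)@ey)
(cc,r)=cv2.minEnclosingCircle(R.astype(np.float32));w=ray(c,[cc,[cc[0]+r,cc[1]]],.065);print('roll',cc,r,w[0],np.linalg.norm(w[1]-w[0])*2)
u=np.array([np.cos(a),np.sin(a)]);print('roll along peel from rear',(w[0][:2]-rear)@u,(w[0][:2]-rear)@[-u[1],u[0]])
for n,p,z in [('shaker base/top',(313,224),.125),('cutter',(356,203),.075)]:
    q=ray(c,[p],z)[0];print(n,(q[:2]-sc)@ex,(q[:2]-sc)@ey)
E
```

```text
slab [ 0.58253479 -0.02345136] (0.32252615690231323, 0.34335315227508545) 24.921979904174805 [[0.36390000581741333, 0.06430000066757202], [0.5085999965667725, -0.24709999561309814], [0.8011000156402588, -0.1111999973654747], [0.6564000248908997, 0.20020000636577606]]
slab x dir deg 114.92197990417482
peel deg 98.63342342914972 rear [ 0.6324217  -0.06637933] {'len': np.float64(0.19947945828951613), 'wid': np.float64(0.1290989136163363), 'hw': np.float64(0.033558407779278654), 'hoff': np.float64(0.0005102673674267644), 'tip': array([0.60247742, 0.13083983])}
rear in slab -0.05995215382830206 -0.02715241717139754
tip in slab 0.13152046423412211 -0.08310141905525463
roll (312.3404235839844, 163.49325561523438) 11.707584381103516 [ 0.61985377 -0.00361969  0.065     ] 0.07277900387182734
roll along peel from rear 0.06393510718246873 0.0030045477356893196
shaker base/top 0.08456091777167948 0.12691180046350364
cutter -0.062253126693665284 0.12819142106835002
```

Everything measured matches the sizes given: slab 343×323 mm, peel 199×129 mm, handle 34 mm and roll 73 mm. The peel is 16.3° askew. Its rear edge sits at slab (−60,−27) mm and its tip at (132,−83), so the rear has to reach x = +10. I'll turn the jaws parallel to the slab's y axis, then go behind the peel.

Emit:
{"name": "send_rows", "arguments": {"targets": [[[7,0,0,0,-6.83],[7,0,0,0,-6.83],[7,0,0,0,-6.83],[7,0,0,0,-6.83],[7,0,0,0,-6.83],[7,0,0,0,-6.83],[7,0,0,0,-6.83],[7,0,0,0,-6.83],[7,0,0,0,-6.83],[7,0,0,0,-6.83]]]}}

```text
clock: 0.93
tool_pos: [0.2223, -0.637, 0.2527]
ee_rot: [-2.202, 0.04, 2.203]
force: [0.1, -0.1, 0.3]
width: 0.819
```

Emit:
{"name": "send_rows", "arguments": {"targets": [[[7,0,0,0,-6.83],[7,0,0,0,-6.83],[7,0,0,0,-6.83],[7,0,0,0,-6.83],[7,0,-1.46,-3.09,0],[7,0,-1.46,-3.09,0],[7,0,-1.46,-3.09,0],[7,0,-1.46,-3.09,0],[7,0,-1.46,-3.09,0],[7,0,-1.46,-3.09,0]]]}}

```text
clock: 1.77
tool_pos: [0.3544, -0.4783, 0.253]
ee_rot: [1.981, 0.437, -1.982]
force: [2.0, -0.1, 0.1]
width: 0.819
```

Emit:
{"name": "send_rows", "arguments": {"targets": [[[7,0,-1.46,-3.09,0],[7,0,-1.46,-3.09,0],[7,0,-1.46,-3.09,0],[7,0,-1.46,-3.09,0],[7,0,-1.46,-3.09,0],[7,0,-1.46,-3.09,0],[7,0,-1.46,-3.09,0],[7,0,-1.46,-3.09,0],[7,0,-1.46,-3.09,0],[7,0,-1.46,-3.09,0]]]}}

```text
clock: 2.6
tool_pos: [0.5734, -0.2159, 0.253]
ee_rot: [1.981, 0.437, -1.982]
force: [0.8, -0.9, 1.0]
width: 0.82
```

Emit:
{"name": "send_rows", "arguments": {"targets": [[[7,0,-1.46,-3.09,0],[7,0,-1.46,-3.09,0],[7,0,-1.46,-3.09,0],[7,0,-1.46,-3.09,0],[7,0,0,0,0]]]}}

```text
clock: 3.02
tool_pos: [0.6633, -0.1083, 0.2518]
ee_rot: [1.979, 0.44, -1.98]
force: [-0.5, -0.0, -0.5]
width: 0.821
```

Emit:
{"name": "send_rows", "arguments": {"targets": [[[7,3.5,0,0.5,0],[7,3.5,0,0,0],[7,3.5,0,0,0],[7,3.5,0,0,0],[7,2.5,0,0,0],[7,1.2,0,0,0],[7,0,0,0,0]]]}}

```text
clock: 3.6
tool_pos: [0.6538, -0.1147, 0.0728]
ee_rot: [1.976, 0.437, -1.988]
force: [0.1, -0.1, -0.6]
width: 0.818
```

```bash
cat >> m.py <<'E'
SC=np.array([.58253,-.02345]);SA=np.radians(114.92);EX=np.array([np.cos(SA),np.sin(SA)]);EY=np.array([-EX[1],EX[0]])
def tool():
    s=env.state();R=cv2.Rodrigues(np.array(s['ee_rot']))[0];p=np.array(s['tool_pos'])
    print('t',s['clock'],'tool slab',((p[:2]-SC)@EX).round(4),((p[:2]-SC)@EY).round(4),'z',p[2].round(4),'jaw err deg',(np.degrees(np.arctan2(R[1,2],R[0,2]))-np.degrees(SA)-90+180)%360-180,'x',R[:,0].round(3),'F',np.round(s['force'],1))
E
python3 - <<'E'
from m import *
tool()
im=env.snapshot('side');c=cam('side');save('side1.png',cv2.resize(im[140:290,190:390],None,fx=4,fy=4,interpolation=cv2.INTER_CUBIC))
s=env.state();p=np.array(s['tool_pos'])
for z in (.04,.05,.06):print(z,((proj(c,[p[0],p[1],z])[0]-[190,140])*4).round())
E
```

```text
t 3.6 tool slab -0.1128 -0.0262 z 0.0728 jaw err deg -0.08656156944226723 x [-0.006 -0.    -1.   ] F [ 0.1 -0.1 -0.6]
0.04 [289. 160.]
0.05 [288. 150.]
0.06 [287. 139.]
```

View pics/side1.png

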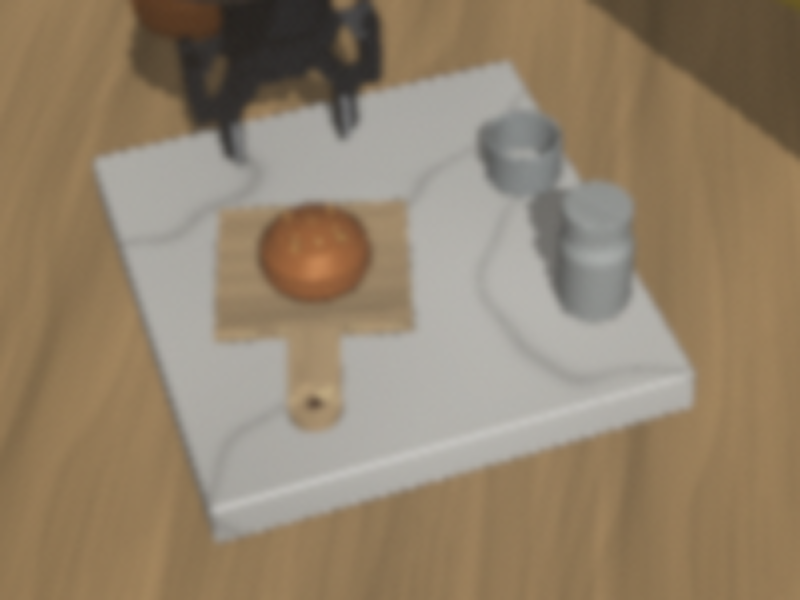

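Side view: the fingertips are in clear slab behind the blade at (240,160) and (347,135), with a mid-point height of about 0.05. So the tips are about 22 mm ahead of the TCP. I'll probe downwards in small steps.

Emit:
{"name": "send_rows", "arguments": {"targets": [[[7,0.4,0,-0.6,0],[7,0.1,0,0,0],[7,0,0,0,0]]]}}

```text
clock: 3.9
tool_pos: [0.6625, -0.1119, 0.0727]
ee_rot: [1.984, 0.437, -1.979]
force: [-0.5, -0.5, -0.4]
width: 0.821
```

Emit:
{"name": "send_rows", "arguments": {"targets": [[[7,0.1,0,0,0],[7,0,0,0,0]]]}}

```text
clock: 4.07
tool_pos: [0.6616, -0.1121, 0.0711]
ee_rot: [1.983, 0.437, -1.98]
force: [0.8, -0.6, -0.3]
width: 0.821
```

Emit:
{"name": "send_rows", "arguments": {"targets": [[[7,0.1,0,0,0],[7,0,0,0,0]]]}}

```text
clock: 4.23
tool_pos: [0.6612, -0.1121, 0.0695]
ee_rot: [1.982, 0.437, -1.981]
force: [0.6, 0.2, -0.8]
width: 0.818
```

Emit:
{"name": "send_rows", "arguments": {"targets": [[[7,0.2,0,0,0],[7,0,0,0,0],[7,0,0,0,0]]]}}

```text
clock: 4.48
tool_pos: [0.6611, -0.1122, 0.0671]
ee_rot: [1.981, 0.437, -1.982]
force: [-0.4, 0.2, -0.3]
width: 0.813
```

Emit:
{"name": "send_rows", "arguments": {"targets": [[[7,0.1,0,0,0],[7,0,0,0,0],[7,0,0,0,0]]]}}

```text
clock: 4.73
tool_pos: [0.6613, -0.1121, 0.0662]
ee_rot: [1.981, 0.437, -1.982]
force: [0.5, 0.6, 0.4]
width: 0.818
```

Emit:
{"name": "send_rows", "arguments": {"targets": [[[7,0.1,0,0,0],[7,0,0,0,0],[7,0,0,0,0]]]}}

```text
clock: 4.98
tool_pos: [0.6612, -0.1121, 0.0652]
ee_rot: [1.981, 0.437, -1.982]
force: [0.9, -1.1, -0.2]
width: 0.818
```

Emit:
{"name": "send_rows", "arguments": {"targets": [[[7,0.1,0,0,0],[7,0,0,0,0],[7,0,0,0,0]]]}}

```text
clock: 5.23
tool_pos: [0.6612, -0.1122, 0.0642]
ee_rot: [1.981, 0.437, -1.982]
force: [-0.8, 0.5, 0.1]
width: 0.822
```

Emit:
{"name": "send_rows", "arguments": {"targets": [[[7,0.1,0,0,0],[7,0,0,0,0],[7,0,0,0,0]]]}}

```text
clock: 5.48
tool_pos: [0.6612, -0.1121, 0.0632]
ee_rot: [1.981, 0.437, -1.982]
force: [-0.2, 0.2, 0.7]
width: 0.819
```

Emit:
{"name": "send_rows", "arguments": {"targets": [[[7,0.1,0,0,0],[7,0,0,0,0],[7,0,0,0,0]]]}}

```text
clock: 5.73
tool_pos: [0.6612, -0.1121, 0.0622]
ee_rot: [1.981, 0.437, -1.982]
force: [0.7, 0.0, 0.7]
width: 0.821
```

Emit:
{"name": "send_rows", "arguments": {"targets": [[[7,0.1,0,0,0],[7,0,0,0,0],[7,0,0,0,0]]]}}

```text
clock: 5.98
tool_pos: [0.6612, -0.1121, 0.0612]
ee_rot: [1.981, 0.437, -1.982]
force: [0.2, 0.4, 0.4]
width: 0.823
```

Emit:
{"name": "send_rows", "arguments": {"targets": [[[7,0.1,0,0,0],[7,0,0,0,0],[7,0,0,0,0]]]}}

```text
clock: 6.23
tool_pos: [0.6612, -0.1121, 0.0602]
ee_rot: [1.981, 0.437, -1.982]
force: [0.5, 0.1, -0.7]
width: 0.819
```

```bash
python3 - <<'E'
from m import *
tool()
im=env.snapshot('wrist');c=cam('wrist');save('w1.png',im)
im=env.snapshot('side');save('side2.png',cv2.resize(im[140:215,225:325],None,fx=8,fy=8,interpolation=cv2.INTER_CUBIC))
E
```

```text
t 6.2333 tool slab -0.1136 -0.034 z 0.0602 jaw err deg -0.061840716763242654 x [-0.  0. -1.] F [ 0.5  0.1 -0.7]
```

View pics/w1.png

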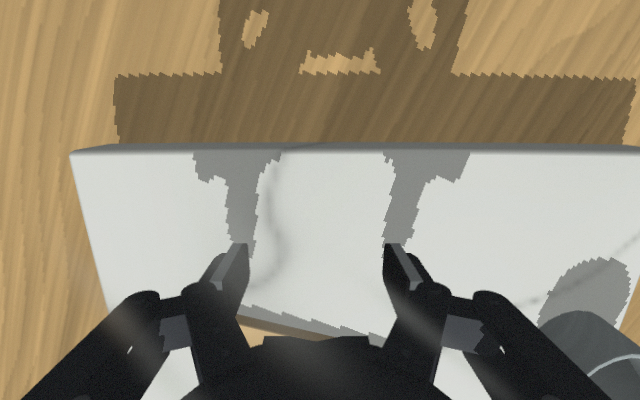

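Wrist view: the tips at (240,243) and (392,243) almost meet their shadows on the slab. The peel's rear edge is at (310,325), ahead of the fingers. The tips are a few mm up, because the open pads stand farther back. I'll keep probing.

Emit:
{"name": "send_rows", "arguments": {"targets": [[[7,0.1,0,0,0],[7,0,0,0,0],[7,0.1,0,0,0],[7,0,0,0,0],[7,0,0,0,0]]]}}

```text
clock: 6.75
tool_pos: [0.6612, -0.1121, 0.0582]
ee_rot: [1.981, 0.437, -1.982]
force: [-0.6, -0.0, 1.0]
width: 0.817
```

Emit:
{"name": "send_rows", "arguments": {"targets": [[[7,0.1,0,0,0],[7,0,0,0,0],[7,0,0,0,0]]]}}

```text
clock: 7.0
tool_pos: [0.6612, -0.1121, 0.0572]
ee_rot: [1.981, 0.437, -1.982]
force: [0.2, -0.3, -0.4]
width: 0.82
```

Emit:
{"name": "send_rows", "arguments": {"targets": [[[7,0.1,0,0,0],[7,0,0,0,0],[7,0,0,0,0]]]}}

```text
clock: 7.25
tool_pos: [0.6613, -0.1121, 0.0562]
ee_rot: [1.981, 0.437, -1.982]
force: [0.1, -0.5, 0.4]
width: 0.815
```

Emit:
{"name": "send_rows", "arguments": {"targets": [[[7,0.1,0,0,0],[7,0,0,0,0],[7,0,0,0,0]]]}}

```text
clock: 7.5
tool_pos: [0.6612, -0.1121, 0.0552]
ee_rot: [1.981, 0.437, -1.982]
force: [-0.2, 0.8, 0.5]
width: 0.821
```

Emit:
{"name": "send_rows", "arguments": {"targets": [[[7,0.1,0,0,0],[7,0,0,0,0],[7,0,0,0,0]]]}}

```text
clock: 7.75
tool_pos: [0.6614, -0.1121, 0.0545]
ee_rot: [1.982, 0.437, -1.981]
force: [-0.2, -0.0, 1.4]
width: 0.82
```

Emit:
{"name": "send_rows", "arguments": {"targets": [[[7,0.1,0,0,0],[7,0,0,0,0],[7,0,0,0,0]]]}}

```text
clock: 8.0
tool_pos: [0.6614, -0.1121, 0.0544]
ee_rot: [1.982, 0.437, -1.981]
force: [-2.8, 1.5, 8.8]
width: 0.825
```

Slab contact found at TCP z ≈ 0.0545. I'll lift 3 to 4 mm clear and approach slowly along tool −y.

Emit:
{"name": "send_rows", "arguments": {"targets": [[[7,-0.4,0,0,0],[7,0,0,0,0],[7,0,-0.4,0,0],[7,0,-0.6,0,0],[7,0,-0.5,0,0],[7,0,-0.3,0,0],[7,0,-0.2,0,0],[7,0,-0.2,0,0],[7,0,-0.2,0,0],[7,0,-0.2,0,0]]]}}

```text
clock: 8.83
tool_pos: [0.6503, -0.0884, 0.0573]
ee_rot: [1.981, 0.437, -1.981]
force: [0.5, -0.5, -0.5]
width: 0.818
```

Emit:
{"name": "send_rows", "arguments": {"targets": [[[7,0,-0.2,0,0],[7,0,-0.2,0,0],[7,0,-0.2,0,0],[7,0,-0.2,0,0],[7,0,-0.2,0,0],[7,0,-0.2,0,0],[7,0,-0.2,0,0],[7,0,-0.2,0,0],[7,0,-0.2,0,0],[7,0,-0.2,0,0]]]}}

```text
clock: 9.67
tool_pos: [0.6419, -0.0702, 0.0573]
ee_rot: [1.981, 0.437, -1.981]
force: [1.5, -1.3, -0.2]
width: 0.818
```

```bash
cat >> m.py <<'E'
def look(name):
    tool()
    im=env.snapshot('side');c=cam('side');save(name,cv2.resize(im[140:290,190:390],None,fx=4,fy=4,interpolation=cv2.INTER_CUBIC))
    top=env.snapshot('top');save('top_'+name,top)
E
python3 -c "
from m import *
look('s3.png')"
```

```text
t 9.6667 tool slab -0.0674 -0.0341 z 0.0573 jaw err deg -0.058180457868331814 x [ 0. -0. -1.] F [ 1.5 -1.3 -0.2]
```

View pics/s3.png

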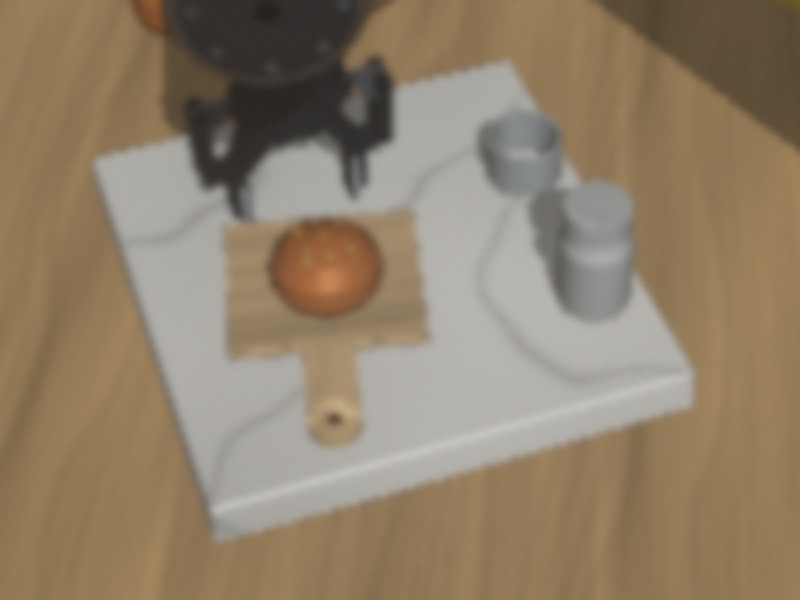

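The peel is moving and turning as wanted. The roll is in place at (327,268), the handle tip is at (333,445), and the −y finger is in contact. I'll push on for 40 mm.

Emit:
{"name": "send_rows", "arguments": {"targets": [[[7,0,-0.2,0,0],[7,0,-0.2,0,0],[7,0,-0.2,0,0],[7,0,-0.2,0,0],[7,0,-0.2,0,0],[7,0,-0.2,0,0],[7,0,-0.2,0,0],[7,0,-0.2,0,0],[7,0,-0.2,0,0],[7,0,-0.2,0,0]]]}}

```text
clock: 10.6
tool_pos: [0.6335, -0.052, 0.0573]
ee_rot: [1.981, 0.437, -1.981]
force: [0.2, -1.2, -0.1]
width: 0.815
```

Emit:
{"name": "send_rows", "arguments": {"targets": [[[7,0,-0.2,0,0],[7,0,-0.2,0,0],[7,0,-0.2,0,0],[7,0,-0.2,0,0],[7,0,-0.2,0,0],[7,0,-0.2,0,0],[7,0,-0.2,0,0],[7,0,-0.2,0,0],[7,0,-0.2,0,0],[7,0,-0.2,0,0]]]}}

```text
clock: 11.43
tool_pos: [0.6251, -0.0339, 0.0573]
ee_rot: [1.981, 0.437, -1.981]
force: [-0.1, -1.9, -0.1]
width: 0.818
```

```bash
python3 -c "
from m import *
look('s4.png')"
```

```text
t 11.4333 tool slab -0.0274 -0.0342 z 0.0573 jaw err deg -0.058069183438419714 x [ 0.  0. -1.] F [-0.1 -1.9 -0.1]
```

View pics/s4.png

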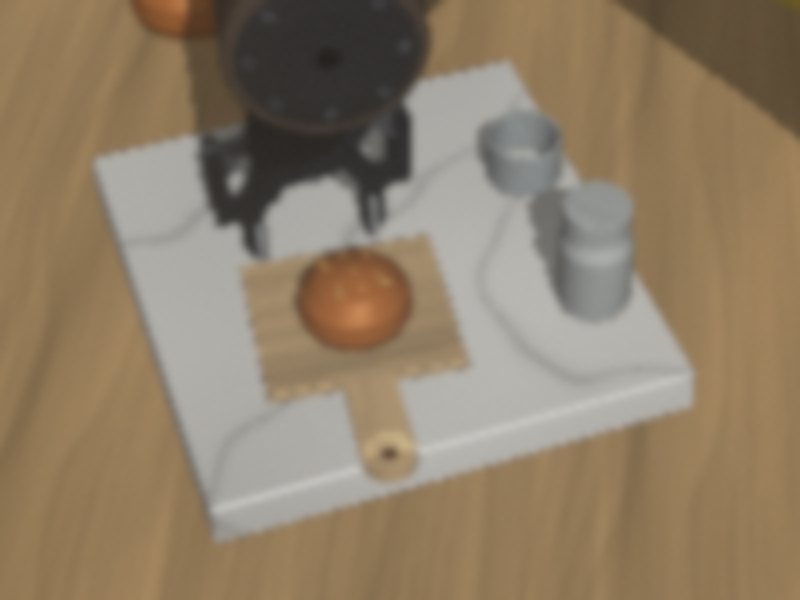

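Nearly flush. In the crop, the top-face corners are at about (243,270), (430,237), (467,362) and (270,392), and the tip is at (390,470). I'll measure by mask from the side view.

```bash
cat >> m.py <<'E'
def side_meas(im=None):
    im=env.snapshot('side') if im is None else im
    c=cam('side')
    # manual-free: handle/blade mask on slab region
    h=cv2.cvtColor(cv2.resize(im[140:290,190:390],None,fx=4,fy=4,interpolation=cv2.INTER_CUBIC),cv2.COLOR_RGB2HSV)
    return h,c
E
python3 - <<'E'
from m import *
c=cam('side')
q=np.array([[243,270],[430,237],[467,362],[270,392],[390,474]],float)
w=ray(c,(q+.5)/4-.5+[190,140],.048)[:,:2]-SC
l=np.c_[w@EX,w@EY];print((l*1000).round(1))
f=lambda a,b:np.degrees(np.arctan2(*(l[b]-l[a])))
print('rear tilt',f(0,1),'front tilt',f(3,2),'(slab x per y, deg)')
d=l[2]-l[1];e=l[3]-l[0];print('side angles',np.degrees(np.arctan2(d[1],d[0])),np.degrees(np.arctan2(e[1],e[0])))
sc=np.array([[97,160],[510,63],[692,370],[215,508]],float);w=ray(c,(sc+.5)/4-.5+[190,140],.04)[:,:2]-SC;print((np.c_[w@EX,w@EY]*1000).round(1))
E
```

```text
[[ -11.8  -89. ]
 [   1.6   38.1]
 [ 117.8   23. ]
 [  98.9 -101.3]
 [ 187.5  -51.3]]
rear tilt 6.003923519632152 front tilt 8.637226447570475 (slab x per y, deg)
side angles -7.389519181057393 -6.365802868913044
[[-163.8 -156.8]
 [-163.6  158.1]
 [ 167.4  157.8]
 [ 169.9 -156.2]]
```

```bash
python3 - <<'E'
from m import *
w=env.snapshot('wrist');a=cv2.resize(w[140:400,120:520],None,fx=1.5,fy=1.5)
s=cv2.imread('pics/s4.png')[180:330,200:500];b=cv2.cvtColor(s,cv2.COLOR_BGR2RGB)
b=cv2.copyMakeBorder(b,0,0,0,300,cv2.BORDER_CONSTANT);b=b[:,:600]
save('w2.png',np.vstack([a,b]))
E
```

```text
(no output)
```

View pics/w2.png

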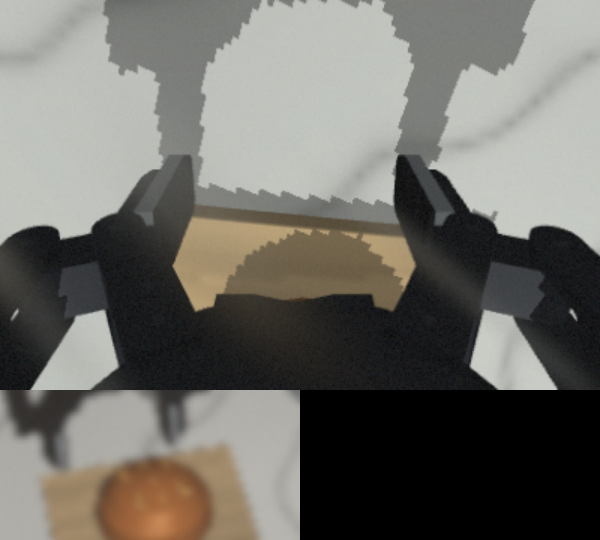

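Wrist view: the rear edge runs (193,207) to (412,235), still about 7° off. Only the −y finger touches, and friction at that finger opposes the turn. Sliding the tool towards slab −y while pushing makes the friction help instead.

Emit:
{"name": "send_rows", "arguments": {"targets": [[[7,0,-0.15,-0.2,0],[7,0,-0.15,-0.2,0],[7,0,-0.15,-0.2,0],[7,0,-0.15,-0.2,0],[7,0,-0.15,-0.2,0],[7,0,0,0,0]]]}}

```text
clock: 12.08
tool_pos: [0.6314, -0.0226, 0.0572]
ee_rot: [1.981, 0.437, -1.981]
force: [0.9, -0.0, 0.2]
width: 0.818
```

```bash
cat >> m.py <<'E'
def wristtilt():
    # rear edge of blade between the fingers, wrist image -> slab frame, z=.048
    w=env.snapshot('wrist');c=cam('wrist')
    h=cv2.cvtColor(w,cv2.COLOR_RGB2HSV);pts=[]
    for x in range(258,380,4):
        col=np.where((h[240:340,x,1]>60)&(h[240:340,x,2]>90))[0]
        if len(col): pts.append((x,240+col[0]))
    p=ray(c,pts,.048)[:,:2]-SC;l=np.c_[p@EX,p@EY]
    b=np.median(np.array(pts)[:,1]);o,d=line(l);d=d*np.sign(d[1])
    print('edge tilt deg',np.degrees(np.arctan2(d[0],d[1])).round(2),'rear at',(o*1000).round(1),'px',pts[0],pts[-1],'n',len(pts))
E
python3 - <<'E'
from m import *
tool();wristtilt()
im=env.snapshot('side');save('s5.png',cv2.resize(im[140:290,190:390],None,fx=4,fy=4,interpolation=cv2.INTER_CUBIC))
E
```

```text
t 12.0833 tool slab -0.0198 -0.0447 z 0.0572 jaw err deg -0.03935656834283918 x [ 0.  0. -1.] F [ 0.9 -0.   0.2]
edge tilt deg 0.5 rear at [-11.6 -52.2] px (258, np.int64(283)) (378, np.int64(278)) n 31
```

View pics/s5.png

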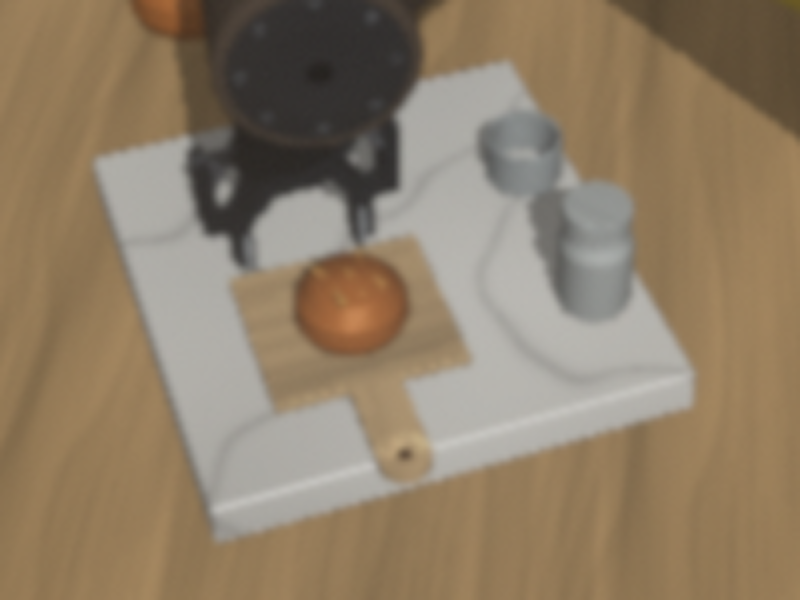

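The turn worked: the tilt is now 0.5° and the roll is in place at (352,303). I'll push straight for 16 mm, then measure the tip.

Emit:
{"name": "send_rows", "arguments": {"targets": [[[7,0,-0.2,0,0],[7,0,-0.2,0,0],[7,0,-0.2,0,0],[7,0,-0.2,0,0],[7,0,-0.2,0,0],[7,0,-0.2,0,0],[7,0,-0.2,0,0],[7,0,-0.1,0,0],[7,0,-0.1,0,0],[7,0,0,0,0]]]}}

```text
clock: 13.02
tool_pos: [0.6242, -0.0083, 0.0573]
ee_rot: [1.981, 0.437, -1.981]
force: [0.1, 0.0, -0.1]
width: 0.821
```

```bash
python3 - <<'E'
from m import *
tool();wristtilt()
im=env.snapshot('side');save('s6.png',cv2.resize(im[190:290,220:353],None,fx=6,fy=6,interpolation=cv2.INTER_CUBIC))
c=cam('side')
for n,x,y,z in [('tip',.21,-.0447,.048),('FL',.13,-.11,.048),('FR',.13,.02,.048)]:
    P=np.r_[SC+x*EX+y*EY,z];print(n,((proj(c,P)[0]+.5-[220,190])*6).round())
E
```

```text
t 13.0167 tool slab -0.0038 -0.0442 z 0.0573 jaw err deg -0.052121200213264274 x [-0.  0. -1.] F [ 0.1  0.  -0.1]
edge tilt deg -0.63 rear at [  4.4 -38.8] px (258, np.int64(282)) (378, np.int64(277)) n 31
tip [439. 449.]
FL [226. 348.]
FR [524. 266.]
```

View pics/s6.png

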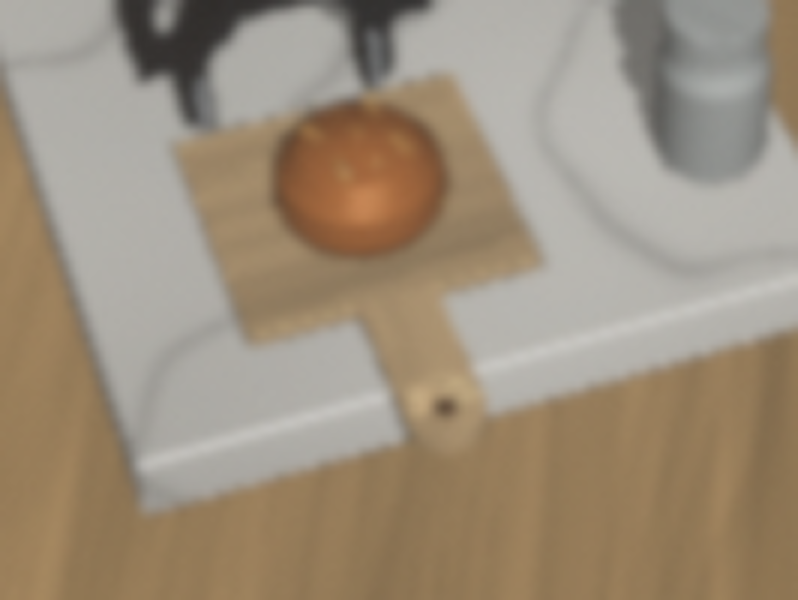

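Sticking out and straight. Crop corners: (175,145), (450,75), (543,262), (250,338); tip at about (450,445). Now the numbers from several measures.

```bash
python3 - <<'E'
from m import *
def show(c,q,off,s,z):
    w=ray(c,(np.array(q,float)+.5)/s-.5+off,z)[:,:2]-SC;l=np.c_[w@EX,w@EY]*1000;print(l.round(1).tolist());return l
c=cam('side')
l=show(c,[[175,145],[450,75],[543,262],[250,338],[450,443]],[220,190],6,.048)
for a,b in((0,1),(3,2)):print('tilt',np.degrees(np.arctan2(*(l[b]-l[a]))))
for a,b in((0,3),(1,2)):
    d=l[b]-l[a];print('side',np.degrees(np.arctan2(d[1],d[0])),np.hypot(*d))
show(c,[[140,465],[798,280],[390,395],[475,372]],[220,190],6,.04)
im=env.snapshot('top');save('t6.png',cv2.resize(im[120:220,240:373],None,fx=6,fy=6,interpolation=cv2.INTER_CUBIC))
E
```

```text
[[10.6, -99.4], [11.0, 27.6], [131.1, 28.2], [128.8, -99.2], [209.1, -39.6]]
tilt 0.15521097701037903
tilt 1.054621321609402
side 0.13064941795848675 118.13396906255512
side 0.261526967712632 120.13501535922032
[[170.8, -157.6], [171.4, 128.1], [171.0, -52.7], [171.6, -16.3]]
```

View pics/t6.png

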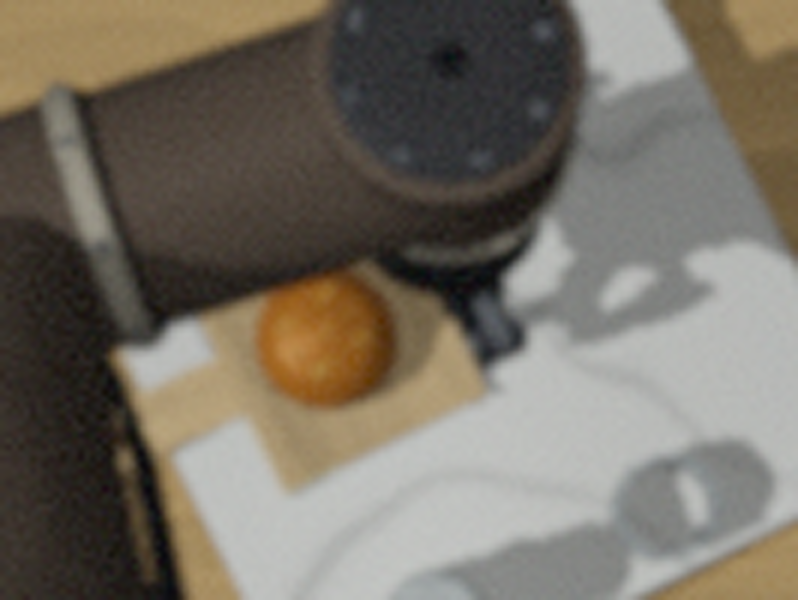

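Top view: the arm hides the handle. The side view gives an overhang of 38–40 mm with tilt ≤ 1°, while the wrist view and tool position suggest 34–36 mm. I'll back straight off and measure with a clear top view.

Emit:
{"name": "send_rows", "arguments": {"targets": [[[7,0,0.3,0,0],[7,0,0.7,0,0],[7,0,1,0,0],[7,0,1,0,0],[7,0,1,0,0],[7,-3,0,0,0],[7,-4,0,0,0],[7,-4,0,0,0],[7,-4,0,0,0],[7,-3,0,0,0]]]}}

```text
clock: 14.0
tool_pos: [0.6421, -0.0462, 0.2413]
ee_rot: [1.985, 0.435, -1.978]
force: [1.4, -0.1, -0.1]
width: 0.818
```

Emit:
{"name": "send_rows", "arguments": {"targets": [[[7,0,1.46,3.09,0],[7,0,1.46,3.09,0],[7,0,1.46,3.09,0],[7,0,1.46,3.09,0],[7,0,1.46,3.09,0],[7,0,1.46,3.09,0],[7,0,1.46,3.09,0],[7,0,1.46,3.09,0],[7,0,1.46,3.09,0],[7,0,1.46,3.09,0]]]}}

```text
clock: 14.83
tool_pos: [0.4207, -0.3091, 0.2376]
ee_rot: [1.982, 0.436, -1.981]
force: [0.1, -0.5, 0.3]
width: 0.82
```

```bash
python3 - <<'E'
from m import *
im=env.snapshot('top');c=cam('top');save('t7.png',cv2.resize(im[90:250,230:400],None,fx=3.75,fy=3.75,interpolation=cv2.INTER_CUBIC))
sc,ss,sa,W,P,R,pp=measure(im,c)
print('slab',sc,ss,sa)
x0,y0,k=240,100,4
l=(P-SC);l=np.c_[l@EX,l@EY];print('mask extent on slab',l.min(0),l.max(0))
r=l[(l[:,0]<np.median(np.sort(l[:,0])[:60])+.006)&(abs(l[:,1]-(l[:,1].min()+l[:,1].max())/2)<.05)];o,d=line(r);d*=np.sign(d[1]);print('rear',o,'tilt',np.degrees(np.arctan2(d[0],d[1])))
for s,nm in((-1,'side-'),(1,'side+')):
    yy=l[:,1].max() if s>0 else l[:,1].min()
    q=l[(abs(l[:,1]-yy)<.008)&(l[:,0]>o[0]+.012)&(l[:,0]<o[0]+.108)];oo,d=line(q);d*=np.sign(d[0]);print(nm,oo,np.degrees(np.arctan2(d[1],d[0])))
rr=cv2.minEnclosingCircle(R.astype(np.float32));w=ray(c,[rr[0]],.065)[0,:2]-SC;print('roll',w@EX,w@EY,rr[1])
E
```

```text
slab [ 0.58257127 -0.02342802] (0.32293522357940674, 0.34362250566482544) 24.818603515625
mask extent on slab [ 0.00605449 -0.09998486] [0.16504768 0.02860883]
rear [ 0.0069212  -0.03570795] tilt 0.21819472
side- [ 0.06666951 -0.09918653] -0.46760178
side+ [0.06645484 0.02767583] -0.03619558
roll 0.07108780913336575 -0.032781733101703577 11.595675468444824
```

View pics/t7.png

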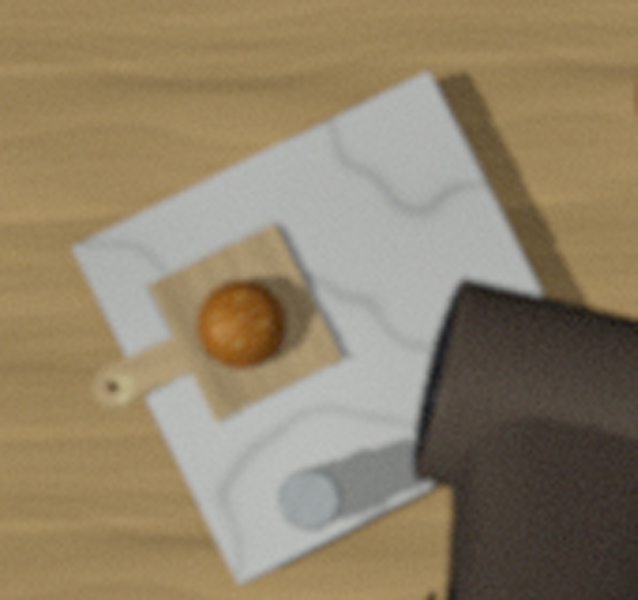

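Clear top view: the rear edge is at x = 6.9 mm, so the overhang is about 37 mm. Tilt is about 0.2°, the sides read −0.5° and 0.0°, and the roll is 64 mm ahead of the rear edge, as at the start. Averaging the measures gives about 37 mm, so I'll add a gentle, centred 2.5–3 mm push.

Emit:
{"name": "send_rows", "arguments": {"targets": [[[7,0,-1.46,-3.09,0],[7,0,-1.46,-3.09,0],[7,0,-1.46,-3.09,0],[7,0,-1.46,-3.09,0],[7,0,-1.46,-3.09,0],[7,0,-1.46,-3.09,0],[7,0,-1.46,-3.09,0],[7,0,-1.46,-3.09,0],[7,0,-1.46,-3.09,0],[7,0,-1.46,-2.3,0]]]}}

```text
clock: 15.72
tool_pos: [0.6358, -0.0473, 0.2371]
ee_rot: [1.982, 0.436, -1.981]
force: [0.2, 0.1, -0.6]
width: 0.821
```

Emit:
{"name": "send_rows", "arguments": {"targets": [[[7,0,0,0,0],[7,4,0,0,0],[7,4,0,0,0],[7,4,0,0,0],[7,2.5,0,0,0],[7,1,0,0,0],[7,0,0,0,0],[7,0,0,0,0]]]}}

```text
clock: 16.38
tool_pos: [0.6348, -0.0488, 0.0831]
ee_rot: [1.982, 0.436, -1.981]
force: [-0.2, 1.1, 0.3]
width: 0.82
```

```bash
python3 -c "
from m import *
tool()"
```

```text
t 16.3833 tool slab -0.045 -0.0367 z 0.0831 jaw err deg -0.06617520024644818 x [ 0. -0. -1.] F [-0.2  1.1  0.3]
```

Emit:
{"name": "send_rows", "arguments": {"targets": [[[7,1.5,0,0,0],[7,0.7,0,0,0],[7,0.36,0,0,0],[7,0,0,0,0],[7,0,-0.6,0,0],[7,0,-1,0,0],[7,0,-1,0,0],[7,0,-0.6,0,0],[7,0,-0.3,0,0],[7,0,-0.2,0,0]]]}}

```text
clock: 17.22
tool_pos: [0.6183, -0.0136, 0.0571]
ee_rot: [1.981, 0.438, -1.98]
force: [-0.5, -0.0, -0.2]
width: 0.822
```

Emit:
{"name": "send_rows", "arguments": {"targets": [[[7,0,-0.1,0,0],[7,0,-0.1,0,0],[7,0,-0.1,0,0],[7,0,-0.1,0,0],[7,0,-0.1,0,0],[7,0,-0.1,0,0],[7,0,-0.1,0,0],[7,0,0,0,0],[7,0,0,0,0]]]}}

```text
clock: 17.97
tool_pos: [0.6154, -0.0082, 0.0567]
ee_rot: [1.981, 0.437, -1.982]
force: [0.3, -0.5, -0.0]
width: 0.817
```

```bash
python3 -c "
from m import *
tool();wristtilt()"
```

```text
t 17.9667 tool slab -0.0 -0.0363 z 0.0567 jaw err deg -0.060074697130403365 x [-0.  0. -1.] F [ 0.3 -0.5 -0. ]
edge tilt deg 0.19 rear at [  7.9 -28.4] px (258, np.int64(277)) (378, np.int64(278)) n 31
```

The wrist view shows the rear moved 3.5 mm, to a 0.2° tilt. I'll back off and check.

Emit:
{"name": "send_rows", "arguments": {"targets": [[[7,0,0.3,0,0],[7,0,0.7,0,0],[7,0,1,0,0],[7,0,1,0,0],[7,0,1,0,0],[7,-3,0,0,0],[7,-4,0,0,0],[7,-4,0,0,0],[7,-4,0,0,0],[7,-3,0,0,0]]]}}

```text
clock: 18.85
tool_pos: [0.6332, -0.0458, 0.2407]
ee_rot: [1.985, 0.435, -1.978]
force: [0.4, 0.7, -0.3]
width: 0.818
```

Emit:
{"name": "send_rows", "arguments": {"targets": [[[7,0,1.46,3.09,0],[7,0,1.46,3.09,0],[7,0,1.46,3.09,0],[7,0,1.46,3.09,0],[7,0,1.46,3.09,0],[7,0,1.46,3.09,0],[7,0,1.46,3.09,0],[7,0,1.46,3.09,0],[7,0,1.46,3.09,0],[7,0,0,0,0]]]}}

```text
clock: 19.68
tool_pos: [0.4316, -0.2842, 0.237]
ee_rot: [1.983, 0.433, -1.984]
force: [0.4, 0.6, -0.9]
width: 0.818
```

```bash
python3 - <<'E'
from m import *
im=env.snapshot('top');c=cam('top');save('t8.png',im)
sc,ss,sa,W,P,R,pp=measure(im,c);l=(P-SC);l=np.c_[l@EX,l@EY]
r=l[(l[:,0]<np.median(np.sort(l[:,0])[:60])+.006)&(abs(l[:,1]-(l[:,1].min()+l[:,1].max())/2)<.05)];o,d=line(r);d*=np.sign(d[1]);print('rear',o,'tilt',np.degrees(np.arctan2(d[0],d[1])))
rr=cv2.minEnclosingCircle(R.astype(np.float32));w=ray(c,[rr[0]],.065)[0,:2]-SC;print('roll',w@EX,w@EY,rr[1])
s=env.snapshot('side');save('s8.png',cv2.resize(s[140:290,190:390],None,fx=4,fy=4,interpolation=cv2.INTER_CUBIC))
E
```

```text
rear [ 0.01040012 -0.03597986] tilt 0.39608017
roll 0.07455239689069526 -0.03252753528697357 11.538466453552246
```

The rear is at 10.4 mm, so the overhang is 40 mm. Tilt is 0.4° and the roll is 64 mm ahead of the rear edge, as before. Handing in.

```bash
python3 -c "
from h import *
print(env.hand_in())"
```

```text
the job is handed in; nothing more can be done
None
```

I pushed the plywood peel from its rear edge with the two open fingertips until about 40 mm of handle stuck out over the slab's +x edge. I then backed off and handed in at about 20 s.

- **Overhang:** the last clear top view puts the rear edge at slab x = 10.4 mm, so about 40 mm sticks out. The views disagree: the wrist camera reads about 2.5 mm shorter. Before the last 3.5 mm push, the side view read 1–3 mm longer than the top view.
- **Alignment:** the peel points straight out to within about 0.4°.
- **Roll:** it sits 64 mm ahead of the rear edge, as at the start.
- **Other things:** the tool stayed clear of the shaker, cutter, bowl and brush. The highest force I read was about 9 N, when I touched the slab to find its height.
- **Not checked:** the final side picture could not be viewed because the picture limit was reached. I also did not re-measure the other things at the end.

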